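# Free the opened tin from the one-handed board's vice and hold it level

## Robot

A 7-joint arm with a two-finger parallel gripper is mounted at the origin on a cart in front of the work surface, level with it; the furniture and walls round the work are solid. World frame = base frame: x ahead of the robot, y to its left, z up, the work surface at z = 0. Lengths are in m, angles in rad, forces in N, time in s.
With the tool pointing down it reaches from about 0.35 to 0.9 m from the base axis. Payload 7.2 kg.
Tool frame: the origin (TCP) lies at the very end of the fingers, on their centre line; the grasp point (between the pads) lies 19 mm behind it; z points along the fingers, y is the line along which they close (so a half turn about z gives the same grasp; the last joint's range is limited). The gripper opens to 85 mm and grips with 20 to 120 N. Pads are 22 mm wide; open, the fingers measure 114 mm over their backs; the gripper's body (76 mm by 85 mm) begins 54 mm behind the grasp point. The pads swing forward as they close: fully open they stand 13 mm farther back than shut.
Start: joints at [-1.381, 0.411, -0.013, 1.596, 0.006, 1.134, -0.082], TCP at [0.159, 0.604, 0.231] pointing down, gripper open.
Joint ranges: [-2.95, 2.95], [-0.29, 1.99], [-1.47, 1.44], [0.14, 2.54], [-1.03, 4.17], [0.13, 1.85], [-2.86, 2.86]. Speed limits (rad/s): [2.39, 2.39, 3.01, 3.01, 3.14, 3.14, 3.14].

## Interface

Orientations are given as a rotation vector (axis times angle).
In Python, from workcell import env, imaging, hand_in gives the robot as it stands. The module is installed in compiled form; this text tells all that it offers.
- The arm moves only by the shell command python3 -m pendant 'ROWS'. ROWS is a JSON object of lists of equal length, an entry for each row: "translation": the shift along the tool's x, y, z in m, a list of three; "delta_rot": the turn, a rotation vector about the tool's x, y, z in rad, a list of three; "claw": the finger opening in m, from 0 to 0.0854. A call has 1 to 5 rows; each row shifts and turns the commanded pose from where the row before left it, along the tool's axes as they then stand; what a row does not reach is not made up. A row lasts 1/8 s, in which the tool goes at most 62.5 mm and 10.7 degrees, less where a joint would pass 70% of its speed; a pose out of reach is approached as far as the arm can. A call is refused whole if a number of a shift passes 0.0625 or a number of a turn 0.188, either way. A call with a gripper value outside its range is refused whole. The fingers move at their own pace and stop on an object; the grip force is fixed at half the most. Time passes only in rows, so rows that do not move let the fingers close. It gives the time, the measured TCP pose, the force, the opening and the grip force at its end, in the units of the state.
- env.state(): the state, without advancing time (a new reading comes with each control period).
- imaging.read_camera(name): name is "scene" or "top" or "wrist"; returns the picture (480x640x3 uint8, blue, green, red); there is no depth.
- imaging.calibration(name): a dict with "fx", "fy", "cx", "cy" (pixels), "origin" and "attitude" of the camera in the world; the wrist camera has in their place "tool_from_camera" (4x4, takes a point from camera to tool coordinates, whose origin is the TCP and whose axes are the flange's). Camera axes: x right, y up, looking along -z (the intrinsics and any distortion apply to the point x, -y, -z); pixel columns grow to the right and rows downward; lengths in m; the calibration is good to about 2 mm. A picture is of the moment at which its call begins: read the wrist's pose just before it. calibration takes no time and is no camera call.
- hand_in(): hands the job in; it is judged then, once.
Trained networks look in the newest picture that a camera, given by its name, has taken for a name from the list of things; names that differ only in an ending like _2 or _b are one class to them, and where a whole thing is asked for, a point or a joint stands for the part that bears it (a point fixed in the world has none). Each returns a list of dicts, best first, with "score" (0 to 1); they miss things now and then, are a little off and sometimes report something else, mostly with a low value. They report only what shows in the picture. A call takes as long as a camera call. They do not tell look-alikes from the thing itself.
- imaging.masks_of(camera, target): "pixels" (480x640 bool, what is visible of it) and "pixel" ([column, row] in pixels, amid what is visible of it).
- imaging.place_of(camera, target): "pixel" ([column, row] in pixels: a listed point, or the origin of a listed thing).
The state is a dict: "time_s": time; "q": joint angles; "dq": joint speeds; "effort": joint torques, N m; "eef_pos": TCP position; "tool_rot": TCP orientation; "contact_force": force on the tool from outside, world axes, zero at the start; "wrist_torque": the same for the moment, N m; "grip_width": finger opening in m; "gripper_force": force on a finger pad.
Only numpy, scipy, OpenCV 4.12 (cv2) and the standard library are available. Lean on these libraries where they do the work, as an engineer would, in place of code of your own. Each camera call takes 0.05 s, during which the arm holds its last target. There are 200 camera calls.

## Task

The soup tin in the vice of the white one-handed preparation board has had its lid cut round, so it will spill if tipped. Flip the vice's cam lever right up to free the sliding jaw, draw the jaw back at least 2 cm so that the tin stands free, then lift the tin straight up, upright all the way, and finish while still holding it steady and level in the gripper, its base about 8 cm above the board. Leave the lever up and the jaw back, and leave the mug, teaspoon, pepper shaker and flat tin alone.

Things in the scene. Friction and masses are not known exactly. Their poses are not given: they have to be found in the camera images.
- prep_board: White board, 142 x 252 mm, fixed by suction feet, top 18 mm above the worktop. Origin on the worktop below the vice rail's axis; y along its long side, z up. On x = 0: fixed grey V jaw (y -135 to -101 mm), tin (-85 mm), sliding V jaw with 36 mm wide, 54 mm high carriage on a toothed rail, end stop (+90 mm). Both jaws reach 44 mm above the worktop and 37 mm either side of x = 0.
- jaw (a joint): Travel of the sliding jaw along the board's +y, m: 0 = clamped against the tin, 0.035 = fully back. It cannot move back until the cam lever has been raised; then it slides with a friction of about 1.5 N and stays where it is left.
- cam_lever (a joint): Angle of the cam lever on the sliding jaw, rad: 0 = locked, lying over to the board's +x and rising 0.3 rad above level; 1.27 = upright, free. The rack is released above about 1.0 rad. It turns about an axis parallel to the board's y, stays where it is left (about 0.05 N m of friction) and rides along with the jaw.
- lever_pivot (a point): The cam lever's pivot on the sliding jaw, 42 mm above the worktop, 103.5 mm along the board's +y from the tin's centre when clamped.
- lever_grip (a point): Middle of the cam lever's black grip, 56 mm from the pivot; the grip is 36 mm long along the lever, 12 mm wide along the board's y (pinch it across this width) and 11 mm thick. The lever ends 16 mm beyond this point and stands up to 114 mm above the worktop when upright.
- tin_center (a point): Centre, half-way up, of the soup tin in the vice: upright cylinder with paper label, 57 mm diameter, 72 mm tall, 0.15 to 0.27 kg, standing on the board; z axis up along the tin. Its upper 46 mm stand above the jaws. (A wall cupboard hangs beyond the board, from about 0.57 m ahead of the robot's base, 0.5 m above the worktop: keep wrist and elbow clear of it.)
- mug: Bystander: blue-grey stoneware mug, 82 mm diameter (111 mm over the handle), 106 mm tall, beyond the fixed jaw's end of the board. Origin on its underside, 15 mm from the cup's axis towards the handle, which points along the mug's -y.
- teaspoon: Bystander: steel teaspoon, 138 x 28 mm, lying on the worktop beside the board's far long side. Origin under its middle.
- pepper: Bystander: pepper shaker, 44 mm diameter, 90 mm tall, on the worktop off the board's far left corner. Origin at the centre of its foot.
- flat_tin: Bystander: flat oblong fish tin, 63 x 105 x 26 mm, on the worktop to the right, in front of the toaster. Origin at the centre of its underside.
Things that resemble listed ones, but are neither listed nor needed, are in the scene too. Leave any blue look-alike of the part that bears tin_center alone.

How it is judged:
By the outcome, as a careful person would: the job done as asked, in the order asked, and still so for the second after the job is handed in, while the arm keeps its last pose, push and grip.
It also fails if it takes over 51 s, if anything falls off the work surface, if the arm or the gripper's body presses on something with over 40 N, if the wrist force passes 120 N, or if a joint passes its speed limit or range.

## Working session

There is one attempt and no reset: what is moved stays moved. The work goes in short steps, Python scripts to look and compute and a shell command to move; the robot and the scene stay as the last step left them, time stands still between calls to the robot, and variables do not carry over. Pictures are saved under pics/ and viewed, at most 10 in all, crops included, and the job is handed in when it is done.

```bash
mkdir -p pics
cat > h.py <<'E'
import numpy as np, cv2
from scipy.spatial.transform import Rotation as R
from workcell import env, imaging, hand_in
def ray(cam,px):
    c=imaging.calibration(cam)
    d=np.array([(px[0]-c['cx'])/c['fx'],-(px[1]-c['cy'])/c['fy'],-1.])
    A=np.array(c['attitude'],float)
    A=A if A.shape==(3,3) else R.from_rotvec(A).as_matrix()
    return np.array(c['origin']),A@d
def onz(cam,px,z):
    o,d=ray(cam,px); return o+d*(z-o[2])/d[2]
def tri(pxs):
    M=0;b=0
    for cam,px in pxs:
        o,d=ray(cam,px);d=d/np.linalg.norm(d);P=np.eye(3)-np.outer(d,d);M=M+P;b=b+P@o
    return np.linalg.solve(M,b)
E
python3 - <<'E'
from h import *
for c in ("scene","top","wrist"): print(c,imaging.calibration(c))
for c in ("scene","top"):
    cv2.imwrite(f"pics/{c}0.png",imaging.read_camera(c))
    for n in ("tin_center","lever_pivot","lever_grip","prep_board","mug","pepper"):
        print(c,n,[(np.round(r['pixel']),round(r['score'],2)) for r in imaging.place_of(c,n)])
s=env.state();print(s['time_s'],s['eef_pos'],s['tool_rot'],s['contact_force'])
E
```

```text
scene {'fx': 485.9030751948497, 'fy': 485.9030751948497, 'cx': 319.85411261304847, 'cy': 240.47640215307723, 'origin': array([ 0.11658484, -0.77563455,  0.54720676]), 'attitude': array([ 1.09206172, -0.26157923, -0.45654197])}
top {'fx': 466.8202243345856, 'fy': 466.8202243345856, 'cx': 318.74234036653047, 'cy': 241.4267193178414, 'origin': array([0.47770003, 0.04608193, 1.11897828]), 'attitude': array([ 0.04776502, -0.04351647, -1.58553899])}
wrist {'fx': 421.6957782843702, 'fy': 421.6957782843702, 'cx': 320.4059867188937, 'cy': 240.40413067765041, 'tool_from_camera': array([[ 4.98553920e-05,  9.63077801e-01,  2.69223229e-01,
         6.76874656e-02],
       [ 9.99999752e-01,  1.40932996e-04, -6.89334350e-04,
        -9.76804873e-04],
       [-7.01825046e-04,  2.69223196e-01, -9.63077556e-01,
        -1.43467388e-01],
       [ 0.00000000e+00,  0.00000000e+00,  0.00000000e+00,
         1.00000000e+00]])}
scene tin_center [(array([264., 242.]), 0.83), (array([290., 302.]), 0.73)]
scene lever_pivot [(array([239., 232.]), 0.71)]
scene lever_grip [(array([259., 223.]), 0.5)]
scene prep_board [(array([244., 252.]), 0.76)]
scene mug [(array([320., 288.]), 0.81)]
scene pepper [(array([264., 219.]), 0.6)]
top tin_center [(array([367., 286.]), 0.93)]
top lever_pivot [(array([222., 283.]), 0.64)]
top lever_grip [(array([220., 260.]), 0.73)]
top prep_board [(array([235., 279.]), 0.82)]
top mug [(array([332., 248.]), 0.89), (array([236., 280.]), 0.4)]
top pepper [(array([179., 230.]), 0.56)]
0.7 [0.15937709 0.60433019 0.23130871] [4.03838383e-01 3.11550851e+00 7.32778430e-05] [-0.54677971 -0.62882939  0.77834616]
```

View pics/scene0.png

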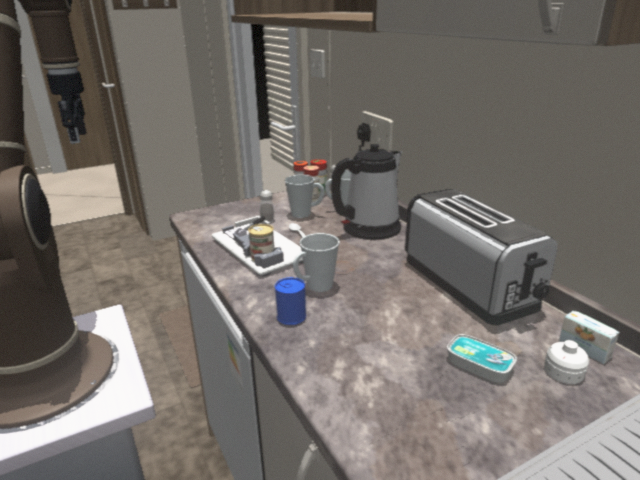

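View pics/top0.png

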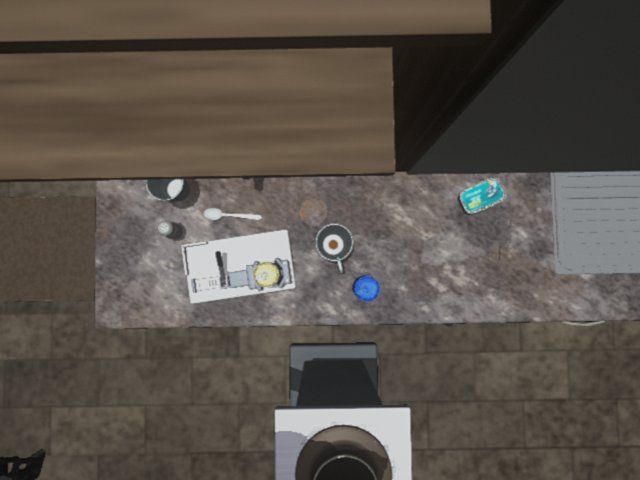

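The scene picture shows the white board at (255,245) with the tin at (262,238), and the blue look-alike separate at (290,302). In the top picture the tin is at (267,274) and the black lever runs from (224,283) up to (219,253). Next I measure these.

Run:
```python
from h import *
im=cv2.imread("pics/top0.png")
cv2.imwrite("pics/crop1.png",cv2.resize(im[215:315,170:350],None,fx=4.4,fy=4.4,interpolation=cv2.INTER_CUBIC))
imaging.read_camera("top")
for n in ("tin_center","cam_lever","prep_board"):
    for r in imaging.masks_of("top",n):
        m=r['pixels'].astype(np.uint8); c=max(cv2.findContours(m,0,1)[0],key=cv2.contourArea)
        print(n,round(r['score'],2),m.sum(),cv2.minAreaRect(c))
        if n=="prep_board" :
            b=cv2.boxPoints(cv2.minAreaRect(c)); print(np.round([onz("top",p,0.018) for p in b],4).tolist())
        print(onz("top",cv2.minAreaRect(c)[0],0.09 if n=="tin_center" else 0.05))
```

```text
tin_center 0.73 525 ((365.0000305175781, 287.5000305175781), (26.385601043701172, 24.149534225463867), 26.56505012512207)
[ 0.43462817 -0.05156936  0.09      ]
tin_center 0.62 570 ((266.5, 274.5), (25.0, 27.0), 90.0)
[0.46635466 0.16441394 0.09      ]
cam_lever 0.48 140 ((220.28846740722656, 267.44232177734375), (31.966930389404297, 5.491251468658447), 78.69007110595703)
[0.48361832 0.27462726 0.05      ]
prep_board 0.62 5961 ((237.80072021484375, 266.0190734863281), (61.42881393432617, 109.57856750488281), 81.52884674072266)
[[0.5413, 0.3788, 0.018], [0.5756, 0.1221, 0.018], [0.4321, 0.1024, 0.018], [0.3982, 0.3572, 0.018]]
[0.48626271 0.23452712 0.05      ]
```

View pics/crop1.png

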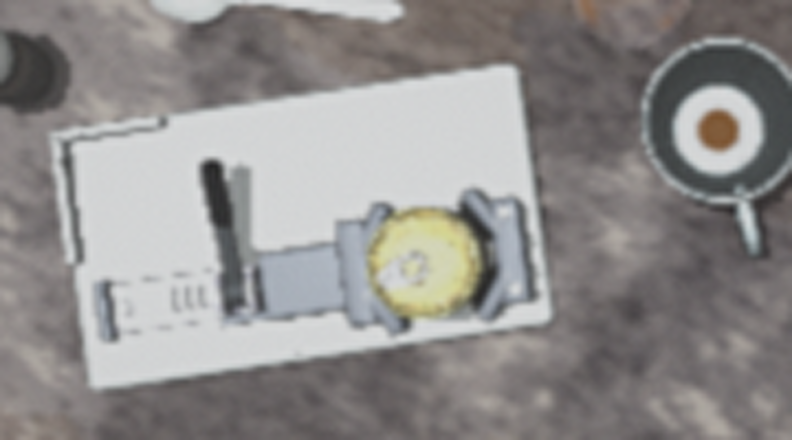

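```bash
python3 -m pendant '{"translation":[[-0.041,-0.026,0.003],[-0.041,-0.026,0.003],[-0.041,-0.026,0.003],[-0.041,-0.026,0.003],[-0.041,-0.026,0.003]],"delta_rot":[[0,0,0],[0,0,0],[0,0,0],[0,0,0],[0,0,0]],"claw":[0.085,0.085,0.085,0.085,0.085]}'
python3 -m pendant '{"translation":[[-0.041,-0.026,0.003],[-0.041,-0.026,0.003],[-0.041,-0.026,0.003],[-0.041,-0.026,0.003],[-0.041,-0.026,0.003]],"delta_rot":[[0,0,0],[0,0,0],[0,0,0],[0,0,0],[0,0,0]],"claw":[0.085,0.085,0.085,0.085,0.085]}'
python3 -m pendant '{"translation":[[0,0,0],[0,0,0],[0,0,0],[0,0,0]],"delta_rot":[[0,0,-0.13],[0,0,-0.13],[0,0,-0.13],[0,0,0]],"claw":[0.045,0.045,0.045,0.045]}'
cat >> h.py <<'E'
def wray(px,s):
    c=imaging.calibration("wrist");T=np.array(c['tool_from_camera'])
    d=np.array([(px[0]-c['cx'])/c['fx'],-(px[1]-c['cy'])/c['fy'],-1.])
    A=R.from_rotvec(s['tool_rot']).as_matrix()
    return np.array(s['eef_pos'])+A@T[:3,3],A@T[:3,:3]@d
def wonz(px,s,z):
    o,d=wray(px,s);return o+d*(z-o[2])/d[2]
def go(p,s):
    A=R.from_rotvec(s['tool_rot']).as_matrix();return A.T@(np.array(p)-s['eef_pos'])
E
python3 - <<'E'
from h import *
s=env.state();im=imaging.read_camera("wrist");cv2.imwrite("pics/w1.png",im)
print(s['time_s'],s['eef_pos'],s['tool_rot'],R.from_rotvec(s['tool_rot']).as_matrix()[:,1])
for n,z in (("tin_center",.054),("lever_pivot",.042),("lever_grip",.0585)):
    for r in imaging.place_of("wrist",n): print(n,round(r['score'],2),r['pixel'],wonz(r['pixel'],s,z))
for n in ("tin_center","cam_lever","prep_board"):
    for r in imaging.masks_of("wrist",n):
        m=r['pixels'].astype(np.uint8); c=max(cv2.findContours(m,0,1)[0],key=cv2.contourArea)
        print(n,round(r['score'],2),m.sum(),cv2.minAreaRect(c))
E
```

```text
time_s: 1.52
eef_pos: [0.3255, 0.4252, 0.2164]
tool_rot: [0.404, 3.115, 0.001]
contact_force: [-0.1, 0.5, -0.5]
grip_width: 0.0846
gripper_force: 0.0
time_s: 2.15
eef_pos: [0.4906, 0.2473, 0.2015]
tool_rot: [0.403, 3.115, 0.001]
contact_force: [0.8, 0.6, 0.2]
grip_width: 0.0851
gripper_force: 0.0
time_s: 2.65
eef_pos: [0.4896, 0.2484, 0.2014]
tool_rot: [-0.206, 3.135, 0.0]
contact_force: [0.6, -0.5, -0.4]
grip_width: 0.0451
gripper_force: 0.0
2.65 [0.48962546 0.2483799  0.20140651] [-2.05916980e-01  3.13464535e+00  4.51424399e-04] [-1.30816871e-01  9.91406512e-01  2.74256228e-04]
tin_center 0.74 [203.0, 180.5] [0.47104583 0.16349937 0.054     ]
tin_center 0.48 [470.0, 319.4] [0.54967889 0.36953977 0.054     ]
lever_grip 0.91 [355.3, 253.8] [0.50827809 0.27501597 0.0585    ]
tin_center 0.56 8207 ((195.75003051757812, 176.25001525878906), (97.58073425292969, 105.3589096069336), 45.0)
tin_center 0.25 8589 ((298.78875732421875, 199.2455291748047), (157.14114379882812, 126.39219665527344), 11.86439037322998)
cam_lever 0.93 1730 ((355.5, 219.0), (112.0, 17.0), 90.0)
cam_lever 0.57 8568 ((299.0042724609375, 198.78781127929688), (155.7001953125, 126.15068054199219), 12.030595779418945)
prep_board 0.78 48679 ((305.99993896484375, 204.49998474121094), (333.99993896484375, 180.99996948242188), -0.0)
```

View pics/w1.png

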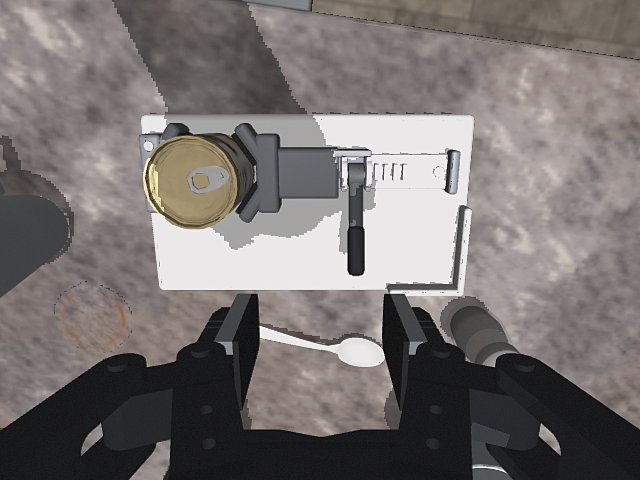

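The wrist picture shows the grip at (356,250), the pivot at about (357,175) and the tin's top centred near (195,180). The board edges are parallel to the image, so the yaw is right. The measured grip (0.508,0.275) agrees with the position predicted from the tin (0.505,0.274).

```bash
python3 -m pendant '{"translation":[[-0.0207,0.0241,0.02],[0,0,0.04],[0,0,0.04],[0,0,0.03],[0,0,0]],"delta_rot":[[0,0,0],[0,0,0],[0,0,0],[0,0,0],[0,0,0]],"claw":[0.045,0.045,0.045,0.045,0.045]}'
python3 - <<'E'
from h import *
s=env.state();im=imaging.read_camera("wrist");cv2.imwrite("pics/w2.png",im)
for z in (.09,):print("tin",wonz((195,180),s,z))
print(s['eef_pos'],go((0.507,0.275,0.04),s))
for r in imaging.place_of("wrist","lever_grip"): print(round(r['score'],2),r['pixel'],wonz(r['pixel'],s,.0585))
# tin top from first picture
s0=dict(eef_pos=[0.48962546,0.2483799,0.20140651],tool_rot=[-2.05916980e-01,3.13464535e+00,4.5e-4])
print("tin",wonz((193,180),s0,.09),"grip",wonz((356,250),s0,.0585))
# arc plan (tool frame: x=-board x, z down)
N=10;th=np.linspace(.3,1.58,N+1);ph=np.linspace(0,.6,N+1)
def tcp(t,p): return np.array([.056*np.cos(t)+.019*np.sin(p), .056*np.sin(t)-.019*np.cos(p)])
for i in range(N):
    d=tcp(th[i+1],ph[i+1])-tcp(th[i],ph[i]); p=ph[i]
    zt=np.array([np.sin(p),-np.cos(p)]); xt=np.array([-np.cos(p),-np.sin(p)])
    print(np.round([d@xt,d@zt],4))
E
```

```text
time_s: 3.62
eef_pos: [0.5053, 0.2742, 0.0692]
tool_rot: [0.207, -3.131, 0.004]
contact_force: [0.5, 0.2, 0.3]
grip_width: 0.0452
gripper_force: 0.0
tin [0.45885952 0.23025694 0.09      ]
[0.50534101 0.27420619 0.06919528] [-0.00187294  0.00063071  0.02918631]
0.6 [323.3, 307.1] [0.50780576 0.27468662 0.0585    ]
tin [0.46548957 0.16676957 0.09      ] grip [0.50541832 0.27507558 0.0585    ]
[ 0.0014 -0.0067]
[ 0.0019 -0.0065]
[ 0.0023 -0.0063]
[ 0.0027 -0.0061]
[ 0.0031 -0.0058]
[ 0.0035 -0.0055]
[ 0.0039 -0.0052]
[ 0.0042 -0.0048]
[ 0.0045 -0.0044]
[ 0.0048 -0.004 ]
```

View pics/w2.png

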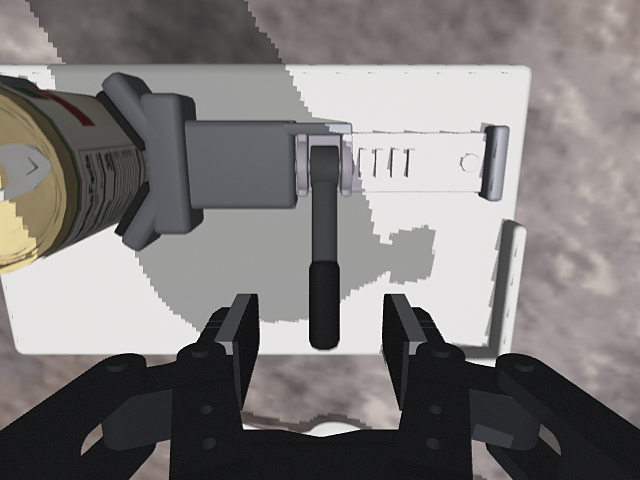

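The lever grip, at (324,305), is centred between the pads at 258 and 385. I descend and pinch it.

```bash
python3 -m pendant '{"translation":[[-0.0015,0.0005,0.015],[0,0,0.014],[0,0,0],[0,0,0],[0,0,0]],"delta_rot":[[0,0,0],[0,0,0],[0,0,0],[0,0,0],[0,0,0]],"claw":[0.045,0.045,0.0,0.0,0.0]}'
python3 -m pendant '{"translation":[[0,0,0],[0,0,0]],"delta_rot":[[0,0,0],[0,0,0]],"claw":[0.0,0.0]}'
```

```text
time_s: 4.35
eef_pos: [0.5082, 0.2758, 0.0424]
tool_rot: [0.208, -3.135, -0.0]
contact_force: [-0.9, 0.9, -1.4]
grip_width: 0.0106
gripper_force: 58.6
time_s: 4.6
eef_pos: [0.5082, 0.2758, 0.0424]
tool_rot: [-0.208, 3.135, 0.0]
contact_force: [-1.3, 0.0, -0.6]
grip_width: 0.0105
gripper_force: 58.7
```

```bash
python3 -m pendant '{"translation":[[0.0014,0,-0.0067],[0.0019,0,-0.0065],[0.0023,0,-0.0063],[0.0027,0,-0.0061],[0.0031,0,-0.0058]],"delta_rot":[[0,-0.06,0],[0,-0.06,0],[0,-0.06,0],[0,-0.06,0],[0,-0.06,0]],"claw":[0,0,0,0,0]}'
python3 - <<'E'
from h import *
s=env.state();print(s['contact_force'],s['wrist_torque'],R.from_rotvec(s['tool_rot']).as_matrix()[:,2],s['dq'].round(2) if hasattr(s['dq'],'round') else '')
cv2.imwrite("pics/w3.png",imaging.read_camera("wrist"))
E
```

```text
time_s: 5.22
eef_pos: [0.493, 0.2739, 0.0713]
tool_rot: [-0.188, 2.835, 0.029]
contact_force: [3.1, 0.6, -12.1]
grip_width: 0.0108
gripper_force: 58.3
[  3.0598463    0.58654902 -12.05436516] [ 0.10491082 -0.0327255   0.02053862] [ 0.29399028  0.03954718 -0.95498991] [-0.66 -0.18  0.53  0.45  0.46 -0.59 -0.62]
```

View pics/w3.png

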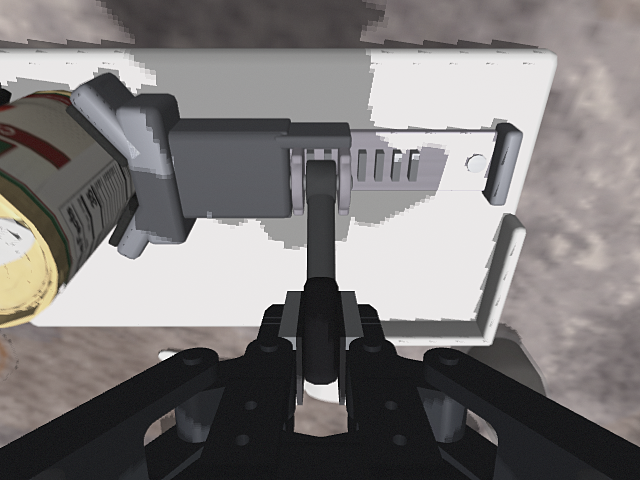

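The lever at (322,300) is still in the pads and is rising with the hand, with forces of about 12 N. I carry on along the arc.

```bash
python3 -m pendant '{"translation":[[0.0035,0,-0.0055],[0.0039,0,-0.0052],[0.0042,0,-0.0048],[0.0045,0,-0.0044],[0.0048,0,-0.004]],"delta_rot":[[0,-0.06,0],[0,-0.06,0],[0,-0.06,0],[0,-0.06,0],[0,-0.06,0]],"claw":[0,0,0,0,0]}'
python3 -m pendant '{"translation":[[0,0,0],[0,0,0]],"delta_rot":[[0,0,0],[0,0,0]],"claw":[0,0]}'
python3 - <<'E'
from h import *
s=env.state();A=R.from_rotvec(s['tool_rot']).as_matrix()
g=s['eef_pos']-.019*A[:,2];piv=np.array([.466-.1035*.131,.166+.1035*.991,.042])
v=g-piv;print(s['contact_force'],g,v,"board x,y,z",v[:2]@[.991,.131],v[:2]@[-.131,.991],v[2])
cv2.imwrite("pics/w4.png",imaging.read_camera("wrist"))
E
```

```text
time_s: 5.9
eef_pos: [0.477, 0.271, 0.0832]
tool_rot: [-0.174, 2.62, 0.03]
contact_force: [1.9, 11.1, -16.5]
grip_width: 0.0105
gripper_force: 59.1
time_s: 6.15
eef_pos: [0.4769, 0.2709, 0.0832]
tool_rot: [-0.175, 2.621, 0.03]
contact_force: [-1.1, 12.8, -15.6]
grip_width: 0.0105
gripper_force: 59.4
[ -1.12500342  12.84328358 -15.61941402] [0.46760619 0.26988347 0.09969029] [0.01516469 0.00131497 0.05769029] board x,y,z 0.015200473443414781 -0.0006834352005922919 0.05769029185675812
```

View pics/w4.png

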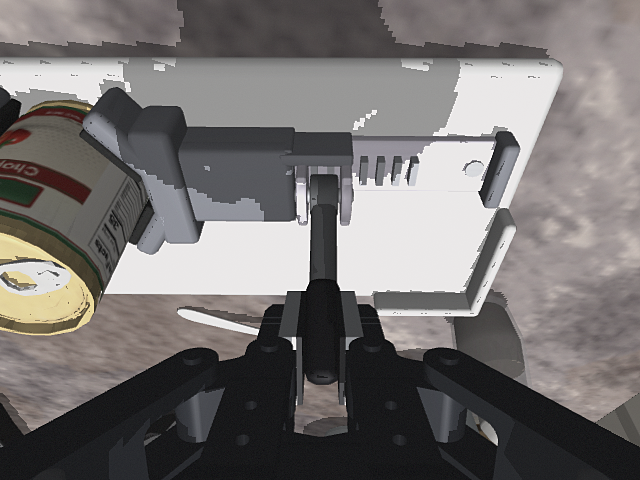

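```bash
python3 -m pendant '{"translation":[[0.0041,0.0004,-0.0016],[0.0041,0.0004,-0.0015],[0.0041,0.0002,-0.0014],[0.004,0,-0.0013],[0,0,0]],"delta_rot":[[0,0,0],[0,0,0],[0,0,0],[0,0,0],[0,0,0]],"claw":[0,0,0,0,0]}'
python3 - <<'E'
from h import *
s=env.state();A=R.from_rotvec(s['tool_rot']).as_matrix()
g=s['eef_pos']-.019*A[:,2];piv=np.array([.466-.1035*.131,.166+.1035*.991,.042])
v=g-piv;print(s['contact_force'],s['wrist_torque'],g,"board x,y,z",v[:2]@[.991,.131],v[:2]@[-.131,.991],v[2],np.round(s['q'],2))
cv2.imwrite("pics/w5.png",imaging.read_camera("wrist"))
E
```

```text
time_s: 6.82
eef_pos: [0.4645, 0.2698, 0.0835]
tool_rot: [-0.168, 2.615, 0.03]
contact_force: [4.8, 9.0, 6.4]
grip_width: 0.0105
gripper_force: 58.8
[4.80355858 9.02521912 6.35458741] [ 2.02050917 -1.46888037  0.80659213] [0.45509493 0.26874458 0.10001008] board x,y,z 0.0026526105175676946 -0.00017310471775168964 0.05801008215484158 [-1.33  0.38  0.6   2.36  1.16  0.13 -0.24]
```

View pics/w5.png

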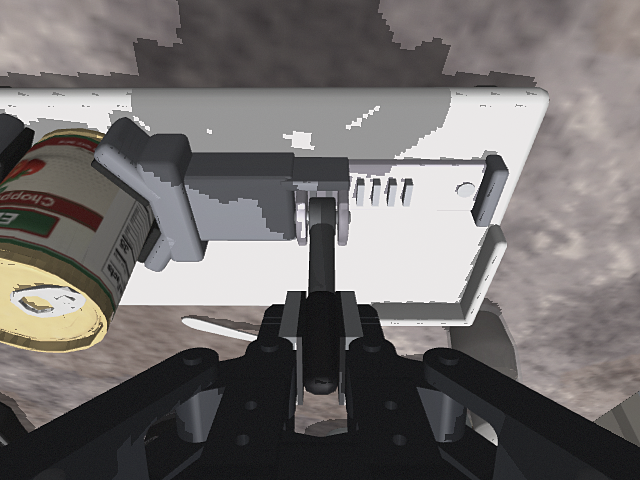

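The lever now stands nearly upright (about 1.22 rad) and is held at (322,340). One small push further, then I draw the jaw back along +y.

```bash
python3 -m pendant '{"translation":[[0.0022,0,-0.0012],[0.0022,0,-0.0012],[0,0,0]],"delta_rot":[[0,0,0],[0,0,0],[0,0,0]],"claw":[0,0,0]}'
python3 -m pendant '{"translation":[[0,0.006,0],[0,0.006,0],[0,0.006,0],[0,0,0]],"delta_rot":[[0,0,0],[0,0,0],[0,0,0],[0,0,0]],"claw":[0,0,0,0]}'
python3 - <<'E'
from h import *
s=env.state();A=R.from_rotvec(s['tool_rot']).as_matrix()
g=s['eef_pos']-.019*A[:,2];piv=np.array([.466-.1035*.131,.166+.1035*.991,.042])
v=g-piv;print(s['contact_force'],s['wrist_torque'],"board x,y,z",v[:2]@[.991,.131],v[:2]@[-.131,.991],v[2],A[:,2],A[:,1],np.round(s['q'],2))
E
```

```text
time_s: 7.25
eef_pos: [0.4593, 0.269, 0.0832]
tool_rot: [-0.168, 2.615, 0.03]
contact_force: [5.8, 8.4, 3.1]
grip_width: 0.0104
gripper_force: 59.0
time_s: 7.75
eef_pos: [0.4578, 0.2833, 0.0829]
tool_rot: [-0.162, 2.615, 0.023]
contact_force: [5.0, 1.3, 10.6]
grip_width: 0.0103
gripper_force: 59.7
[ 4.9616259   1.25669954 10.57206423] [ 0.54205985 -1.79488917  0.05195561] board x,y,z -0.00223303631460589 0.014246361396318076 0.057363450017672284 [ 0.49623811  0.04687553 -0.86692008] [-0.11952507  0.99272176 -0.01474015] [-1.34  0.38  0.55  2.35  1.12  0.17 -0.24]
```

```bash
python3 -m pendant '{"translation":[[0,0.006,0],[0,0.006,0],[0,0.004,0],[0,0,0],[0,0,0]],"delta_rot":[[0,0,0],[0,0,0],[0,0,0],[0,0,0],[0,0,0]],"claw":[0,0,0,0,0]}'
python3 - <<'E'
from h import *
s=env.state();A=R.from_rotvec(s['tool_rot']).as_matrix()
g=s['eef_pos']-.019*A[:,2];piv=np.array([.466-.1035*.131,.166+.1035*.991,.042])
v=g-piv;print(s['contact_force'],s['wrist_torque'],"board x,y,z",v[:2]@[.991,.131],v[:2]@[-.131,.991],v[2])
cv2.imwrite("pics/w6.png",imaging.read_camera("wrist"))
E
```

```text
time_s: 8.38
eef_pos: [0.4559, 0.2991, 0.0828]
tool_rot: [-0.162, 2.615, 0.023]
contact_force: [4.6, 1.1, 13.5]
grip_width: 0.0105
gripper_force: 60.0
[ 4.61842184  1.10612053 13.52446776] [ 0.42942566 -1.82979209 -0.03675288] board x,y,z -0.002075050662531571 0.030161822254914178 0.05728716775035767
```

View pics/w6.png

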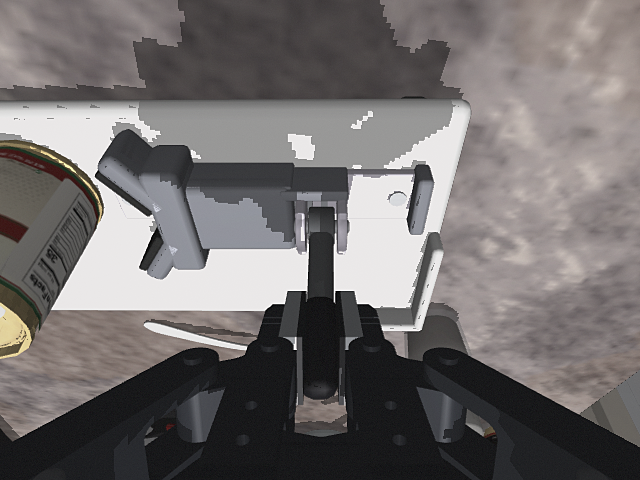

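The jaw is back about 30 mm, with a gap between the tin at (100,200) and the jaw at (110,165), and the lever is upright. I release and retreat along the tool.

```bash
python3 -m pendant '{"translation":[[0,0,0],[0,0,0],[0,0,0],[0,0,-0.01],[0,0,-0.03]],"delta_rot":[[0,0,0],[0,0,0],[0,0,0],[0,0,0],[0,0,0]],"claw":[0.05,0.05,0.05,0.05,0.05]}'
python3 -m pendant '{"translation":[[0,0,-0.04],[0,0,-0.03],[0,0,0],[0,0,0],[0,0,0]],"delta_rot":[[0,0,0],[0,0,0],[0,0.174,0],[0,0.174,0],[0,0.174,0]],"claw":[0.085,0.085,0.085,0.085,0.085]}'
python3 -m pendant '{"translation":[[0,0,0]],"delta_rot":[[0,0,0]],"claw":[0.085]}'
python3 - <<'E'
from h import *
s=env.state();A=R.from_rotvec(s['tool_rot']).as_matrix();print(A.round(4),np.round(s['q'],2))
# turn (tool axes) to: z down, y along board y
y=np.array([-.131,.991,0]);y/=np.linalg.norm(y);z=np.array([0,0,-1.]);T=np.c_[np.cross(y,z),y,z]
print("turn",R.from_matrix(A.T@T).as_rotvec(),"shift",go((.466,.166,.16),s))
cv2.imwrite("pics/w7.png",imaging.read_camera("wrist"))
for r in imaging.masks_of("wrist","tin_center"):
    m=r['pixels'].astype(np.uint8); c=max(cv2.findContours(m,0,1)[0],key=cv2.contourArea);print(round(r['score'],2),cv2.boundingRect(c))
E
```

```text
time_s: 9.05
eef_pos: [0.4316, 0.2945, 0.1142]
tool_rot: [-0.167, 2.622, 0.014]
contact_force: [0.1, 0.4, 0.4]
grip_width: 0.0501
gripper_force: 0.0
time_s: 9.68
eef_pos: [0.3985, 0.2853, 0.1746]
tool_rot: [-0.169, 3.012, -0.051]
contact_force: [0.4, -0.9, -0.1]
grip_width: 0.0852
gripper_force: 0.0
time_s: 9.8
eef_pos: [0.4025, 0.2841, 0.1744]
tool_rot: [-0.157, 3.005, -0.055]
contact_force: [-0.1, -0.1, 0.6]
grip_width: 0.085
gripper_force: 0.0
[[-0.9859 -0.1014  0.1331]
 [-0.1062  0.9939 -0.0292]
 [-0.1293 -0.043  -0.9907]] [-1.08  0.2   0.32  2.07  0.07  0.81  0.87]
turn [-0.04483717  0.12912695 -0.02693456] shift [-0.04821878 -0.12321621  0.02622269]
0.94 (79, 223, 126, 120)
```

View pics/w7.png

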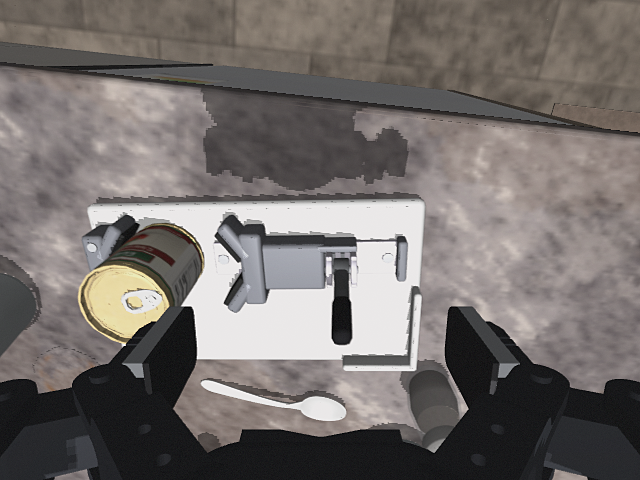

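The lever is still up (grip (342,320), pivot (342,265)), the jaw is back with a clear gap, and the tin's top is at (125,303). Next I level the tool and move above the tin.

```bash
python3 -m pendant '{"translation":[[0,0,0],[0,0,-0.01],[0,0,0]],"delta_rot":[[-0.045,0.129,-0.027],[0,0,0],[0,0,0]],"claw":[0.085,0.085,0.085]}'
python3 - <<'E'
from h import *
from scipy.optimize import minimize_scalar
s=env.state();A=R.from_rotvec(s['tool_rot']).as_matrix();print(A.round(4))
cv2.imwrite("pics/w8.png",imaging.read_camera("wrist"))
print("shift",go((.466,.166,.17),s))
c=imaging.calibration("wrist");T=np.array(c['tool_from_camera'])
def proj(p):
    q=T[:3,:3].T@(A.T@(np.array(p)-s['eef_pos'])-T[:3,3]);return np.array([c['cx']+c['fx']*q[0]/-q[2],c['cy']+c['fy']*q[1]/q[2]])
bx=np.array([.991,.131,0]);by=np.array([-.131,.991,0]);piv=np.array([.466,.166,.042])+.1335*by
for a in (0.8,1.0,1.1,1.27): print(a,proj(piv+.056*(bx*np.cos(a+.3)+np.array([0,0,np.sin(a+.3)]))).round(),end=' ')
print("piv",proj(piv))
for n in ("lever_grip","lever_pivot","tin_center"):
  for r in imaging.place_of("wrist",n): print(n,round(r['score'],2),r['pixel'])
print("tin",proj((.466,.166,.054)),proj((.466,.166,.09)))
im=cv2.imread("pics/w8.png")
for r in imaging.masks_of("wrist","tin_center"):
    m=r['pixels'].astype(np.uint8); hsv=cv2.cvtColor(im,cv2.COLOR_BGR2HSV)
    y=(cv2.inRange(hsv,(18,50,80),(32,255,255))>0)&(m>0); cc=max(cv2.findContours(y.astype(np.uint8),0,1)[0],key=cv2.contourArea)
    e=cv2.fitEllipse(cv2.convexHull(cc)); print(round(r['score'],2),e,wonz(e[0],s,.09))
E
```

```text
time_s: 10.28
eef_pos: [0.4001, 0.284, 0.184]
tool_rot: [-0.211, 3.132, -0.004]
contact_force: [0.4, -0.3, 0.0]
grip_width: 0.0852
gripper_force: 0.0
[[-0.991  -0.1338  0.0029]
 [-0.1338  0.991  -0.0027]
 [-0.0025 -0.003  -1.    ]]
shift [-0.04948866 -0.12574546  0.01448525]
0.8 [334. 358.] 1.0 [335. 347.] 1.1 [335. 340.] 1.27 [335. 326.] piv [332.77319646 290.36518212]
lever_grip 0.68 [418.1, 412.8]
lever_grip 0.59 [333.2, 338.0]
lever_pivot 0.81 [326.9, 292.3]
tin_center 0.58 [138.9, 300.1]
tin [142.67304871 296.28985771] [118.91092925 319.54796304]
0.74 ((115.38511657714844, 318.2261657714844), (81.2850570678711, 88.85298156738281), 96.90071868896484) [0.46538941 0.16383478 0.09      ]
```

Run:
```python
from h import *
from scipy.optimize import least_squares
s=env.state();A=R.from_rotvec(s['tool_rot']).as_matrix()
c=imaging.calibration("wrist");T=np.array(c['tool_from_camera'])
def proj(p):
    q=T[:3,:3].T@(A.T@(np.array(p)-s['eef_pos'])-T[:3,3]);return np.array([c['cx']+c['fx']*q[0]/-q[2],c['cy']+c['fy']*q[1]/q[2]])
bx=np.array([.991,.131,0]);by=np.array([-.131,.991,0]);piv=np.array([.466,.165,.042])+.1335*by
im=imaging.read_camera("wrist");g=im.max(2)
for r in imaging.masks_of("wrist","cam_lever"):
    m=r['pixels']; ys,xs=np.nonzero(m);print(round(r['score'],2),m.sum(),xs.min(),xs.max(),ys.min(),ys.max())
print("row brightness col 325-345 (min,median)")
for y in range(280,372,3): print(y,g[y,322:348:2].tolist())
up=np.array([0,0,1.])
for a in (.9,1.0,1.1,1.2,1.27):
    t=a+.3;u=bx*np.cos(t)+up*np.sin(t);n=bx*np.sin(t)-up*np.cos(t)
    print(a,"grip start/far edges",[proj(piv+rr*u+o*n).round(1)[1] for rr,o in ((.038,.0055),(.072,.0055),(.072,-.0055),(.038,-.0055))])
```

```text
0.67 1389 322 343 283 361
row brightness col 325-345 (min,median)
280 [141, 159, 172, 173, 136, 139, 178, 172, 143, 68, 97, 92, 248]
283 [122, 59, 57, 56, 48, 49, 55, 52, 149, 139, 241, 238, 238]
286 [129, 69, 72, 69, 71, 68, 68, 65, 40, 122, 204, 195, 243]
289 [124, 87, 89, 88, 86, 85, 82, 79, 58, 128, 237, 227, 239]
292 [99, 109, 113, 112, 108, 104, 102, 101, 98, 125, 237, 239, 98]
295 [136, 68, 38, 39, 40, 43, 42, 40, 145, 116, 238, 237, 141]
298 [155, 28, 42, 42, 42, 44, 44, 39, 97, 132, 238, 236, 169]
301 [255, 22, 40, 42, 42, 42, 39, 39, 99, 142, 237, 235, 237]
304 [255, 16, 40, 42, 42, 43, 41, 37, 160, 166, 238, 235, 236]
307 [255, 5, 44, 42, 44, 41, 39, 41, 98, 178, 225, 226, 239]
310 [248, 1, 42, 45, 42, 41, 46, 42, 86, 232, 236, 236, 238]
313 [242, 3, 40, 44, 45, 45, 45, 44, 63, 245, 234, 235, 234]
316 [242, 9, 44, 34, 36, 39, 36, 47, 50, 252, 235, 234, 234]
319 [246, 0, 17, 23, 22, 22, 20, 21, 7, 255, 236, 235, 235]
322 [198, 12, 18, 23, 16, 18, 17, 17, 19, 29, 249, 234, 234]
325 [131, 21, 18, 26, 26, 23, 21, 22, 22, 12, 255, 235, 234]
328 [132, 19, 21, 20, 17, 22, 15, 19,
[... 718 characters left out ...]
235, 234, 235, 235, 234, 234, 234, 234, 234, 234]
367 [234, 234, 235, 234, 234, 234, 234, 234, 234, 235, 234, 234, 235]
370 [234, 234, 235, 234, 235, 234, 234, 235, 234, 234, 235, 234, 235]
0.9 grip start/far edges [np.float64(337.3), np.float64(382.0), np.float64(370.7), np.float64(326.1)]
1.0 grip start/far edges [np.float64(333.9), np.float64(374.9), np.float64(361.6), np.float64(321.2)]
1.1 grip start/far edges [np.float64(330.0), np.float64(366.5), np.float64(351.5), np.float64(316.0)]
1.2 grip start/far edges [np.float64(325.5), np.float64(356.9), np.float64(340.3), np.float64(310.4)]
1.27 grip start/far edges [np.float64(322.1), np.float64(349.6), np.float64(332.0), np.float64(306.4)]
```

The grip edges in the picture (start 317, end face 346–361) fit about 1.13 rad, so the lever is not fully up. I'll nudge it home from the +x side with closed fingers.

```bash
python3 -m pendant '{"translation":[[-0.05,0.0036,0],[-0.05,0.0036,0],[0,0,0.033],[0,0,0.033],[0,0,0.033]],"delta_rot":[[0,0,0],[0,0,0],[0,0,0],[0,0,0],[0,0,0]],"claw":[0,0,0,0,0]}'
python3 -m pendant '{"translation":[[0,0,0],[0.008,0,0],[0.008,0,0],[0.006,0,0],[0,0,0]],"delta_rot":[[0,0,0],[0,0,0],[0,0,0],[0,0,0],[0,0,0]],"claw":[0,0,0,0,0]}'
```

```text
time_s: 11.25
eef_pos: [0.4987, 0.3045, 0.0832]
tool_rot: [0.212, -3.134, 0.003]
contact_force: [-1.0, -0.9, 0.3]
grip_width: 0.0
gripper_force: 0.0
time_s: 11.88
eef_pos: [0.4766, 0.3019, 0.0852]
tool_rot: [-0.213, 3.134, -0.001]
contact_force: [0.0, 0.1, -0.0]
grip_width: 0.0002
gripper_force: 0.0
```

```bash
python3 -m pendant '{"translation":[[0.004,0,0],[0.004,0,0],[0.003,0,0],[0,0,0]],"delta_rot":[[0,0,0],[0,0,0],[0,0,0],[0,0,0]],"claw":[0,0,0,0]}'
python3 -m pendant '{"translation":[[0.003,0,0],[0,0,0]],"delta_rot":[[0,0,0],[0,0,0]],"claw":[0,0]}'
```

```text
time_s: 12.38
eef_pos: [0.4657, 0.3001, 0.0844]
tool_rot: [0.212, -3.134, 0.003]
contact_force: [-0.5, 0.4, 0.5]
grip_width: -0.0
gripper_force: 0.0
time_s: 12.62
eef_pos: [0.4649, 0.2999, 0.0847]
tool_rot: [-0.211, 3.131, -0.001]
contact_force: [6.4, 0.8, -4.9]
grip_width: 0.0003
gripper_force: 3.2
```

Blocked with 6.4 N at exactly the upright position, so the lever is at its stop. I back off, rise and move over the tin.

```bash
python3 -m pendant '{"translation":[[-0.012,0,0],[0,0,-0.05],[0,0,-0.05],[0,0,0],[0,0,0]],"delta_rot":[[0,0,0],[0,0,0],[0,0,0],[0,0,0],[0,0,0]],"claw":[0,0,0.085,0.085,0.085]}'
python3 - <<'E'
from h import *
s=env.state();print("shift",go((.466,.165,.17),s), R.from_rotvec(s['tool_rot']).as_matrix().round(3).tolist())
E
```

```text
time_s: 13.25
eef_pos: [0.4748, 0.3014, 0.1841]
tool_rot: [0.212, -3.133, 0.003]
contact_force: [0.3, 1.0, -0.8]
grip_width: 0.0544
gripper_force: 0.0
shift [ 0.02705049 -0.13399047  0.01434595] [[-0.991, -0.135, -0.001], [-0.135, 0.991, -0.002], [0.001, -0.002, -1.0]]
```

```bash
python3 -m pendant '{"translation":[[0,-0.045,0],[0,-0.045,0],[0,-0.044,0],[0,0,0],[0,0,0]],"delta_rot":[[0,0,0],[0,0,0],[0,0,0],[0,0,0],[0,0,0]],"claw":[0.085,0.085,0.085,0.085,0.085]}'
python3 - <<'E'
from h import *
s=env.state();im=imaging.read_camera("wrist");cv2.imwrite("pics/w9.png",im)
for r in imaging.place_of("wrist","tin_center"): print(round(r['score'],2),r['pixel'],wonz(r['pixel'],s,.054))
hsv=cv2.cvtColor(im,cv2.COLOR_BGR2HSV)
for r in imaging.masks_of("wrist","tin_center"):
    m=r['pixels']; y=(cv2.inRange(hsv,(18,50,80),(32,255,255))>0)&m
    cc=max(cv2.findContours(y.astype(np.uint8),0,1)[0],key=cv2.contourArea)
    e=cv2.fitEllipse(cv2.convexHull(cc));print(round(r['score'],2),e,cv2.boundingRect(m.astype(np.uint8)),wonz(e[0],s,.09))
    p=wonz(e[0],s,.09);print("diam",[np.linalg.norm(wonz((e[0][0]+k,e[0][1]),s,.09)-p)*2 for k in (e[1][0]/2,e[1][1]/2)],"shift",go((p[0],p[1],.052),s))
E
```

```text
time_s: 13.88
eef_pos: [0.4924, 0.169, 0.1836]
tool_rot: [0.212, -3.132, 0.003]
contact_force: [-0.2, 0.3, -0.4]
grip_width: 0.0847
gripper_force: 0.0Traceback (most recent call last):
  File "<stdin>", line 7, in <module>
ValueError: max() iterable argument is empty
```

Run:
```python
from h import *
s=env.state();im=cv2.imread("pics/w9.png");hsv=cv2.cvtColor(im,cv2.COLOR_BGR2HSV)
y=cv2.inRange(hsv,(18,50,60),(32,255,255))
for cc in sorted(cv2.findContours(y,0,1)[0],key=cv2.contourArea)[-2:]:
    e=cv2.fitEllipse(cv2.convexHull(cc));p=wonz(e[0],s,.09)
    print(cv2.contourArea(cc),e,cv2.boundingRect(cc),p,"diam",[np.linalg.norm(wonz((e[0][0]+k,e[0][1]),s,.09)-p)*2 for k in (e[1][0]/2,e[1][1]/2)],"shift",go((p[0],p[1],.052),s))
for r in imaging.masks_of("wrist","tin_center"):
    print(round(r['score'],2),cv2.boundingRect(r['pixels'].astype(np.uint8)))
```

```text
Traceback (most recent call last):
cv2.error: OpenCV(4.12.0) /io/opencv/modules/imgproc/src/shapedescr.cpp:361: error: (-201:Incorrect size of input array) There should be at least 5 points to fit the ellipse in function 'fitEllipseNoDirect'
```

Run:
```python
from h import *
s=env.state();im=cv2.imread("pics/w9.png");A=R.from_rotvec(s['tool_rot']).as_matrix()
c=imaging.calibration("wrist");T=np.array(c['tool_from_camera'])
q=T[:3,:3].T@(A.T@(np.array([.466,.165,.09])-s['eef_pos'])-T[:3,3]);print(c['cx']+c['fx']*q[0]/-q[2],c['cy']+c['fy']*q[1]/q[2])
for y in range(120,330,12): print(y,[tuple(int(v) for v in im[y,x]) for x in range(230,410,20)])
for r in imaging.masks_of("wrist","tin_center"):print(round(r['score'],2),cv2.boundingRect(r['pixels'].astype(np.uint8)))
```

```text
320.1549076750987 197.684191498135
120 [(76, 75, 80), (85, 85, 90), (92, 93, 98), (96, 97, 104), (91, 92, 96), (157, 159, 168), (133, 133, 143), (104, 103, 110), (111, 109, 118)]
132 [(83, 84, 89), (172, 172, 174), (173, 173, 174), (170, 171, 171), (167, 168, 169), (232, 232, 234), (232, 232, 235), (232, 232, 234), (232, 233, 235)]
144 [(80, 78, 84), (171, 172, 172), (176, 176, 178), (91, 88, 85), (169, 170, 170), (176, 176, 176), (232, 232, 234), (232, 231, 234), (179, 180, 180)]
156 [(87, 87, 93), (84, 80, 79), (87, 82, 82), (30, 32, 31), (41, 54, 61), (101, 136, 152), (249, 248, 250), (231, 232, 234), (160, 159, 162)]
168 [(88, 88, 93), (75, 70, 69), (100, 95, 94), (93, 125, 140), (105, 139, 154), (103, 138, 154), (200, 246, 247), (231, 231, 233), (245, 245, 248)]
180 [(87, 88, 93), (75, 73, 72), (88, 84, 82), (108, 145, 162), (107, 142, 158), (109, 145, 160), (102, 140, 154), (156, 158, 157), (232, 233, 235)]
192 [(86, 86, 91), (130, 130, 130), (91, 86, 84), (104, 132, 146), (109, 144, 159), (106, 145, 162), (157, 157, 157), (206, 239, 241), (175, 165, 170)]
204 [(84, 84, 87), (1
[... 1004 characters left out ...]
2, 232, 234), (231, 232, 234), (232, 232, 234)]
288 [(121, 122, 129), (172, 173, 172), (232, 232, 234), (232, 232, 234), (231, 231, 233), (231, 232, 234), (232, 232, 234), (232, 232, 234), (231, 231, 233)]
300 [(119, 118, 125), (122, 124, 128), (231, 231, 234), (232, 232, 234), (232, 232, 234), (232, 232, 234), (232, 232, 234), (231, 232, 234), (232, 232, 234)]
312 [(111, 111, 117), (112, 115, 124), (121, 128, 141), (129, 134, 146), (137, 140, 154), (111, 115, 124), (133, 139, 150), (150, 152, 162), (143, 142, 151)]
324 [(124, 126, 135), (114, 113, 120), (116, 121, 135), (114, 119, 131), (118, 122, 135), (138, 141, 153), (123, 128, 140), (138, 144, 157), (150, 151, 161)]
0.84 (0, 45, 64, 90)
```

Run:
```python
from h import *
s=env.state();im=cv2.imread("pics/w9.png");hsv=cv2.cvtColor(im,cv2.COLOR_BGR2HSV)
y=cv2.inRange(hsv,(16,35,50),(34,255,255));y[:, :200]=0;y[290:]=0
y=cv2.morphologyEx(y,cv2.MORPH_OPEN,np.ones((3,3)))
cc=max(cv2.findContours(y,0,1)[0],key=cv2.contourArea)
e=cv2.fitEllipse(cv2.convexHull(cc));p=wonz(e[0],s,.09)
print(cv2.contourArea(cc),e,cv2.boundingRect(cc),p,"diam",[np.linalg.norm(wonz((e[0][0]+k,e[0][1]),s,.09)-p)*2 for k in (e[1][0]/2,e[1][1]/2)],"shift",go((p[0],p[1],.052),s))
```

```text
7617.0 ((321.4905700683594, 199.6688232421875), (99.53319549560547, 99.62249755859375), 128.0707550048828) (272, 150, 100, 100) [0.46716112 0.16585849 0.09      ] diam [np.float64(0.056721315108029365), np.float64(0.05677219858541781)] shift [ 0.02564615 -0.00024843  0.13224712]
```

The tin top fits as a circle of 56.7 mm diameter (57 expected) at (0.467, 0.166). I centre over it, descend and grip.

```bash
python3 -m pendant '{"translation":[[0.0256,0,0.02],[0,0,0.03],[0,0,0.03],[0,0,0.03],[0,0,0.024]],"delta_rot":[[0,0,0],[0,0,0],[0,0,0],[0,0,0],[0,0,0]],"claw":[0.085,0.085,0.085,0.085,0.085]}'
python3 -m pendant '{"translation":[[0,0,0],[0,0,0],[0,0,0],[0,0,0],[0,0,0]],"delta_rot":[[0,0,0],[0,0,0],[0,0,0],[0,0,0],[0,0,0]],"claw":[0.075,0.065,0.06,0.05,0.04]}'
python3 -m pendant '{"translation":[[0,0,0],[0,0,0]],"delta_rot":[[0,0,0],[0,0,0]],"claw":[0.04,0.04]}'
```

```text
time_s: 14.7
eef_pos: [0.4672, 0.1658, 0.0494]
tool_rot: [0.214, -3.133, 0.003]
contact_force: [-0.8, -0.3, -0.4]
grip_width: 0.0851
gripper_force: 0.0
time_s: 15.32
eef_pos: [0.4684, 0.1659, 0.0521]
tool_rot: [-0.212, 3.133, -0.0]
contact_force: [-2.0, 1.3, 6.6]
grip_width: 0.0562
gripper_force: 62.3
time_s: 15.58
eef_pos: [0.4683, 0.1659, 0.052]
tool_rot: [-0.212, 3.133, -0.0]
contact_force: [-0.5, 0.9, 6.3]
grip_width: 0.0562
gripper_force: 62.3
```

```bash
python3 -m pendant '{"translation":[[0,0,-0.003],[0,0,-0.005],[0,0,-0.006],[0,0,-0.007],[0,0,-0.007]],"delta_rot":[[0,0,0],[0,0,0],[0,0,0],[0,0,0],[0,0,0]],"claw":[0.04,0.04,0.04,0.04,0.04]}'
python3 -m pendant '{"translation":[[0,0,-0.01],[0,0,-0.01],[0,0,-0.01],[0,0,-0.01],[0,0,-0.007]],"delta_rot":[[0,0,0],[0,0,0],[0,0,0],[0,0,0],[0,0,0]],"claw":[0.04,0.04,0.04,0.04,0.04]}'
python3 -m pendant '{"translation":[[0,0,-0.005],[0,0,-0.002],[0,0,0],[0,0,0],[0,0,0]],"delta_rot":[[0,0,0],[0,0,0],[0,0,0],[0,0,0],[0,0,0]],"claw":[0.04,0.04,0.04,0.04,0.04]}'
python3 - <<'E'
from h import *
s=env.state();print(R.from_rotvec(s['tool_rot']).as_matrix().round(4),s['contact_force'],s['gripper_force'])
im=imaging.read_camera("wrist");cv2.imwrite("pics/w10.png",im)
for c in ("scene","top"):
    cv2.imwrite(f"pics/{c}9.png",imaging.read_camera(c))
    for n in ("tin_center","lever_grip","lever_pivot","mug","pepper"): print(c,n,[(np.round(r['pixel']),round(r['score'],2)) for r in imaging.place_of(c,n)])
E
```

```text
time_s: 16.2
eef_pos: [0.4676, 0.165, 0.0793]
tool_rot: [0.212, -3.134, 0.003]
contact_force: [-0.3, -0.3, -2.0]
grip_width: 0.0562
gripper_force: 64.5
time_s: 16.82
eef_pos: [0.4678, 0.1652, 0.1265]
tool_rot: [-0.212, 3.134, -0.002]
contact_force: [-0.3, 0.4, -2.5]
grip_width: 0.056
gripper_force: 64.6
time_s: 17.45
eef_pos: [0.4675, 0.1651, 0.1325]
tool_rot: [0.212, -3.134, 0.003]
contact_force: [0.8, 0.6, -1.7]
grip_width: 0.0565
gripper_force: 64.6
[[-9.909e-01 -1.345e-01 -5.000e-04]
 [-1.345e-01  9.909e-01 -1.900e-03]
 [ 8.000e-04 -1.800e-03 -1.000e+00]] [ 0.84146422  0.61901332 -1.71390199] 64.562326669693
scene tin_center [(array([262., 212.]), 0.91), (array([292., 300.]), 0.61)]
scene lever_grip [(array([234., 209.]), 0.53)]
scene lever_pivot [(array([234., 226.]), 0.7), (array([302., 236.]), 0.63)]
scene mug [(array([317., 288.]), 0.97)]
scene pepper [(array([266., 220.]), 0.6)]
top tin_center [(array([369., 288.]), 0.86)]
top lever_grip []
top lever_pivot []
top mug [(array([332., 252.]), 0.88)]
top pepper [(array([178., 232.]), 0.95)]
```

The tin's weight is on the wrist (about 2 N). The tool is level, the base is 80 mm up, and the scene camera shows the lever grip directly above its pivot.

```bash
python3 -c "
from workcell import hand_in; print(hand_in())"
```

```text
the job is handed in; nothing more can be done
None
```

The job is handed in at about 17.5 s of the 51 s: the cam lever is up against its stop, the jaw is back about 30 mm, and the tin is held level with its base about 8 cm above the board; the bystanders were not touched on purpose, but I only re-checked the mug and pepper shaker afterwards, and the hand-in returned no verdict.

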